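Dispense one screw cap and feed it to the capping machine

TASK

Press the cap dispenser's plunger once, all the way down, and let it spring back, so that a single screw cap comes out of the outlet. Then gently push that cap along the bench with the fingertips into the capping machine's feed lane, until the whole cap stands flat between the two rails, within their length. Do not grip, lift or tip the cap, leave the other caps in the dispenser, do not press the plunger again, and leave everything else on the bench where it is.

Things in the scene. Friction and masses are not known exactly. Their poses are not given: they have to be found in the camera images.
- dispenser: Cap dispenser, fixed mid-bench, turned up to 20 deg. Origin under the centre of its clear square well (47 mm square outside, 39 inside, 46 high) with three stacked caps, 54 mm. Its -x is the outlet direction, towards the robot; the outlet is a gap 21 mm high under the well's front wall (outer face x = -23.5 mm). Behind the well is a white housing, x 24 to 112 mm, y +-30 mm, 55 mm high.
- well (a point): The point on the bench under the centre of the well; same place and axes as the dispenser.
- plunger_top (a point): Centre of the flat top of the grey plunger knob, a disc 40 mm in diameter above the housing, 62 mm behind the well (dispenser +x); 100 mm above the bench when up, 68 mm when fully pressed. It moves straight down against a spring, 4 N at the top to 7 N at the bottom plus some damping, then a hard stop; released, it rises by itself.
- plunger (a joint): Plunger travel in m: 0 up, 0.032 fully pressed. A bar inside moves 2.5 times as far and drives the lowest cap straight out of the outlet: at full travel the cap's centre is about 79 mm from the well's centre (a little more if pressed fast). The bar goes back as the plunger rises and the next cap drops down; every full press ejects one cap.
- cap0_center (a point): Centre of the lowest cap, the one that will be ejected: a white ribbed screw cap, an upright disc 36 mm in diameter, 18 mm high, about 15 g. Its centre is 9 mm above the bench, its z axis is up. It stands on the bench itself (the well has no floor) and slides with friction.
- cap1_center (a point): Centre of the second cap in the well, same kind; it stays in the dispenser and drops to the bench when the plunger comes back up.
- cap2_center (a point): Centre of the third, topmost cap in the well, same kind; stays in the dispenser.
- lane_center (a point): Centre, at bench height, of the capping machine's feed lane (fixed, left or right of the dispenser, turned up to 11 deg). The lane runs along this y, open at both ends, no step: two steel rails 80 mm long, 8 thick, 12 high, with 70 mm between them (inner faces x = +-35 mm). A white block 45 mm high, 50 x 100 mm, stands beyond the far rail (x 68 to 118 mm).
- tube_rack: Clear rack of stoppered blood tubes, fixed, on the other side of the dispenser from the lane; 154 mm along its x, 64 mm along y, 92 mm high to the stoppers. Origin under its centre. Not to be used.
- jar: Bystander: specimen jar, 44 mm in diameter, 60 mm high, upright, far side of the bench. Origin under its centre.
- reagent: Bystander: reagent bottle, 40 mm in diameter, 85 mm high, upright, far side. Origin under its centre.
- stopper: Bystander: a small red tube stopper, 19 mm in diameter, 20 mm high, on the bench near the robot. Origin under its centre. Not one of the caps.
- marker: Bystander: marker pen lying near the robot, 130 mm long along its x (from -63 to +68 mm), 13 mm high. Origin on the bench.
- pipette: Bystander: hand pipette lying at the far side, about 220 mm long along its x, 22 mm high. Origin on the bench.
- carton: Bystander: small carton 70 x 110 mm, 55 mm high, left side of the bench. Origin under its centre.
- cap0: The same lowest cap; origin at the centre of its underside.
Mind the look-alikes: they are no part of the job. What is shaped like the part that bears cap2_center but turquoise is not meant.

How it is judged:
By the outcome, as a careful person would: the job done as asked, in the order asked, and still so for the second after the job is handed in, with the robot touching nothing.
It also fails if it takes over 61 s, if anything falls off the work surface, if the arm or the gripper's body presses on something with over 40 N, if the wrist force passes 120 N, or if a joint passes its speed limit or range.

ROBOT

A 7-joint arm with a two-finger parallel gripper is mounted at the origin on the work surface. World frame = base frame: x ahead of the robot, y to its left, z up, the work surface at z = 0. Lengths are in m, angles in rad, forces in N, time in s.
With the tool pointing down it reaches from about 0.425 to 0.825 m from the base axis. Payload 3.6 kg.
Tool frame: the origin (TCP) lies midway between the tips of the shut fingers; the grasp point (between the pads) lies 19 mm behind it (r.tcp_to_grasp is the distance from the TCP to the grasp point, in m); y points along the fingers, z is the direction in which the jaws open and shut, and the axes are right-handed (so a half turn about y gives the same grasp; the last joint's range is limited). The gripper opens to 85 mm and grips with 20 to 120 N. Pads are 22 mm wide; open, the fingers measure 114 mm over their backs; the gripper's body (76 mm by 85 mm) begins 54 mm behind the grasp point. The pads swing forward as they close: fully open they stand 13 mm farther back than shut.
Start: joints at [1.258, 0.615, -0.013, 1.423, 0.008, 1.103, -0.04], TCP at [0.183, -0.624, 0.231] pointing down, gripper open.
Joint ranges: [-3.12, 3.12], [-0.3, 2.06], [-1.34, 1.32], [0.26, 2.42], [-1.36, 4.5], [0.01, 1.98], [-2.84, 2.84]. Speed limits (rad/s): [2.79, 2.79, 3.14, 3.14, 3.14, 3.14, 3.14].

INTERFACE

Orientations are given as a unit quaternion [x, y, z, w].
In Python, from cell import sense, capture, workorder, nets, r gives the robot as it stands.
- The arm moves only by the tool apply_moves, never from a script. Its argument "motion" is a list of rows, each an object of numbers: "jaw": the opening in per cent of the stroke, from 0 (shut) to 100 (fully open); "x", "y", "z": the shift along the tool's x, y, z in m; "twist": the turn about the tool's y in degrees. A call has exactly 10 rows; each row is the pose to reach, as a shift and turn from the pose commanded when the call began, along the tool's axes at that moment; what a row does not reach only later rows make up. A row lasts 1/12 s, in which the tool goes at most 41.7 mm and 7.16 degrees, less where a joint would pass 70% of its speed; a pose out of reach is approached as far as the arm can. A call with a gripper value outside its range is refused whole. The fingers move at their own pace and stop on an object; "grip_force" is the grip in N (left out, the last holds). Time passes only in rows, so rows that repeat a pose let the fingers close, or fill a call up. It gives the time, the measured TCP pose, the force and the opening at its end, in the units of the state.
- sense(): the state, without advancing time (a new reading comes with each control period).
- capture(name): name is "scene" or "side" or "wrist"; returns a dict with "pixels" (384x512x3 uint8, blue, green, red), "depth" (384x512 float32, m along the optical axis (not along the pixel's ray), 0 where there is no reading), "fx", "fy", "cx", "cy" (pixels), "cam_to_world" (4x4, takes a point from camera to world coordinates). Camera axes: x right, y up, looking along -z (the intrinsics and any distortion apply to the point x, -y, -z); pixel columns grow to the right and rows downward; lengths in m; the calibration is good to about 2 mm. A picture is of the moment at which its call begins.
- workorder.close_job(): hands the job in, once; it reports no verdict.
Trained networks look in a picture, given as the dict that the camera call returned (one of the last four; its "shot" number tells which), for a name from the list of things; names that differ only in an ending like _2 or _b are one class to them, and where a whole thing is asked for, a point or a joint stands for the part that bears it (a point fixed in the world has none). Each returns a list of dicts, best first, with "score" (0 to 1); they miss things now and then, are a little off and sometimes report something else, mostly with a low value. They report only what shows in the picture. A call takes as long as a camera call. They do not tell look-alikes from the thing itself.
- nets.trace(label, picture): "mask" (384x512 bool, what is visible of it) and "location" ([column, row] in pixels, amid what is visible of it).
The state is a dict: "t": time; "joint_positions": joint angles; "qd": joint speeds; "tau": joint torques, N m; "eef_pos": TCP position; "orientation": TCP orientation; "ft_force": force on the tool from outside, world axes, zero at the start; "torque": the same for the moment, N m; "grip_width": opening from 0.0 (shut) to 1.0 (fully open).
Only numpy, scipy, OpenCV 4.12 (cv2) and the standard library are available. Lean on these libraries where they do the work, as an engineer would, in place of code of your own. Each camera call takes 0.05 s, during which the arm holds its last target. There are 200 camera calls.

## Working session

There is one attempt and no reset: what is moved stays moved. The work goes in short steps, Python scripts to look and compute and a tool call to move; the robot and the scene stay as the last step left them, time stands still between calls to the robot, and variables do not carry over. Pictures are saved under pics/ and viewed, about 8 in all and at most 12, crops included, and the job is handed in when it is done.

Besides the shell and the picture viewer there is one more tool, called as name(argument=value, ...) on one line, values as JSON. apply_moves: Moves the arm, as the interface text tells. Its arguments: {"type":"object","properties":{"motion":{"type":"array","items":{"type":"object","properties":{"jaw":{"type":"number"},"x":{"type":"number"},"y":{"type":"number"},"z":{"type":"number"},"twist":{"type":"number"}}}},"grip_force":{"type":"number"}},"required":["motion"]}

```bash
mkdir -p pics; ls; cat > h.py <<'E'
import numpy as np, cv2
from cell import sense, capture, workorder, nets, r
from scipy.spatial.transform import Rotation as R
def world(p):
    d=p["depth"]; v,u=np.mgrid[0:384,0:512]
    X=(u-p["cx"])/p["fx"]*d; Y=(v-p["cy"])/p["fy"]*d
    P=np.stack([X,-Y,-d,np.ones_like(d)],-1)@np.array(p["cam_to_world"]).T
    P=P[...,:3]; P[d==0]=np.nan; return P
def pix(p,w):
    c=np.linalg.inv(np.array(p["cam_to_world"]))@np.append(w,1)
    return p["cx"]+p["fx"]*c[0]/-c[2], p["cy"]-p["fy"]*c[1]/-c[2]
E
python3 - <<'E'
from h import *
s=sense();print(s)
ims=[]
for n in ["scene","side"]:
    p=capture(n);np.savez(n+".npz",**{k:np.array(v) for k,v in p.items()});print(n,[k for k in p],np.round(p["cam_to_world"],3).tolist(),p["fx"])
    W=world(p); im=p["pixels"].copy()
    for l in ["dispenser","plunger_top","cap2_center","lane_center","tube_rack","carton","stopper","marker","jar"]:
        try:
            for o in nets.trace(l,p)[:3]:
                m=o["mask"]; q=W[m]; q=q[~np.isnan(q[:,0])]
                print(n,l,round(o["score"],2),np.round(o["location"]),m.sum(),np.round(np.median(q,0),3) if len(q) else None, np.round(np.percentile(q,[3,97],axis=0),3).tolist() if len(q) else None)
                cv2.putText(im,l[:6],tuple(int(a) for a in o["location"]),0,.35,(0,0,255),1)
        except Exception as e: print(l,e)
    ims.append(im)
    cv2.imwrite(f"pics/{n}1.png",cv2.resize(im,(768,576)))
E
```

```text
pics
{'t': 0.0, 'joint_positions': array([ 1.25851511,  0.6159061 , -0.01258895,  1.42493277,  0.00809479,
        1.10339869, -0.0404124 ]), 'qd': array([ 0.00020558, -0.00052002, -0.00016094,  0.00086374,  0.00035432,
       -0.00219118, -0.00014691]), 'tau': array([ 3.86546253e-04, -4.69206691e+01,  2.58795535e-01, -1.71029216e+01,
        9.79914854e-03,  9.44385101e-03, -1.22730165e-05]), 'eef_pos': array([ 0.18301526, -0.6228906 ,  0.23013552]), 'orientation': array([-0.10085364,  0.70080358, -0.69899286,  0.10055779]), 'ft_force': array([ 0.66873388, -0.77659215,  0.27345746]), 'torque': array([-0.00184611, -0.00556344, -0.0461541 ]), 'grip_width': 0.9973099381207869}
scene ['pixels', 'depth', 'fx', 'fy', 'cx', 'cy', 'cam_to_world', 'shot'] [[-0.504, -0.703, 0.502, 1.123], [0.864, -0.403, 0.301, 0.434], [-0.009, 0.585, 0.811, 0.97], [0.0, 0.0, 0.0, 1.0]] 476.9865649546406
scene dispenser 0.59 [176. 196.] 1699 [ 0.663 -0.045  0.051] [[0.585, -0.093, 0.002], [0.708, -0.02, 0.1]]
scene plunger_top 0.53 [178. 182.] 231 [ 0.659 -0.058  0.098] [[0.641, -0.076, 0.062], [0.674, -0.042
[... 2001 characters left out ...]
_rack 0.67 [282. 346.] 3682 [ 0.545 -0.272  0.061] [[0.477, -0.291, 0.003], [0.619, -0.229, 0.092]]
side carton 0.57 [194. 139.] 961 [0.462 0.392 0.052] [[0.429, 0.368, 0.001], [0.495, 0.477, 0.056]]
side carton 0.43 [184. 228.] 46 [0.395 0.105 0.012] [[0.387, 0.099, 0.003], [0.401, 0.112, 0.02]]
side stopper 0.61 [306. 263.] 1920 [ 0.647 -0.076  0.052] [[0.575, -0.101, 0.003], [0.699, -0.04, 0.1]]
side stopper 0.41 [184. 228.] 46 [0.395 0.105 0.012] [[0.387, 0.099, 0.003], [0.401, 0.112, 0.02]]
side marker 0.63 [185. 285.] 393 [ 0.386 -0.055  0.009] [[0.334, -0.066, -0.002], [0.454, -0.043, 0.013]]
side jar 0.78 [309. 177.] 383 [0.736 0.176 0.039] [[0.72, 0.167, 0.0], [0.757, 0.203, 0.061]]
```

View pics/scene1.png

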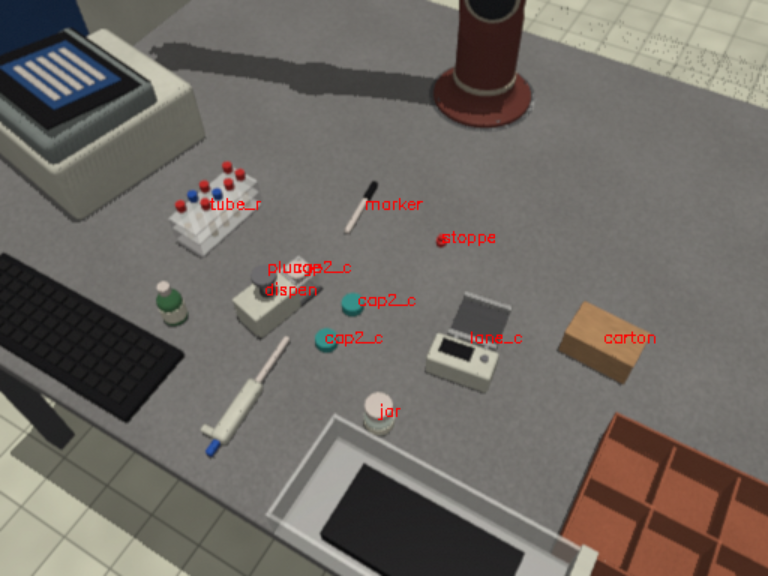

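View pics/side1.png

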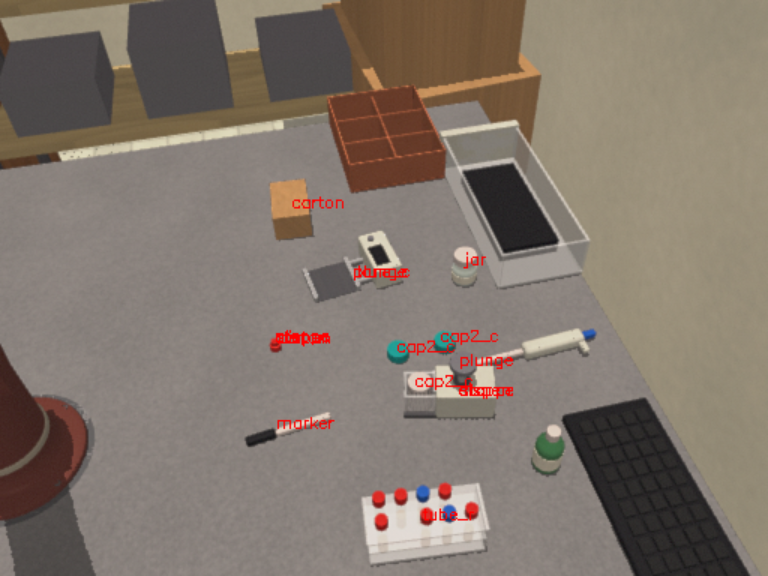

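```bash
python3 - <<'E'
from h import *
A=[]
for n in ["scene","side"]:
    p=dict(np.load(n+".npz")); A.append(world(p)[:].reshape(-1,3))
P=np.vstack(A); P=P[~np.isnan(P[:,0])]
def sel(z0,z1,x0,x1,y0,y1):
    return P[(P[:,2]>z0)&(P[:,2]<z1)&(P[:,0]>x0)&(P[:,0]<x1)&(P[:,1]>y0)&(P[:,1]<y1)]
k=sel(.09,.106,.6,.72,-.12,0); print("knob",len(k),cv2.minEnclosingCircle(k[:,:2].astype(np.float32)),k.mean(0))
def box(q,n): print(n,len(q),cv2.minAreaRect(q[:,:2].astype(np.float32)), q.mean(0))
box(sel(.05,.06,.615,.76,-.13,.03),"housing top")
box(sel(.05,.06,.56,.612,-.13,.03),"cap top")
box(sel(.04,.05,.44,.66,.26,.34),"lane block")
box(sel(.009,.016,.44,.66,.15,.34),"lane rails")
q=sel(.009,.016,.44,.66,.15,.34)
# rails: rotate to find
th=np.deg2rad(np.arange(-15,15.1,.5))
for z in (0,):
    best=max(th,key=lambda t:np.histogram(q[:,0]*np.cos(t)+q[:,1]*np.sin(t),bins=np.arange(.3,.8,.002))[0].astype(float).__pow__(2).sum())
    print("ang",np.rad2deg(best)); h,e=np.histogram(q[:,0]*np.cos(best)+q[:,1]*np.sin(best),bins=np.arange(.44,.8,.004)); print([(round(b,3),int(a)) for a,b in zip(h,e) if a>3])
E
```

```text
knob 467 ((0.657386302947998, -0.06270475685596466), 0.022712470963597298) [ 0.65668267 -0.06310956  0.09818303]
housing top 1424 ((0.6593916416168213, -0.06389632821083069), (0.06647124886512756, 0.09372710436582565), 75.79957580566406) [ 0.66351717 -0.0645174   0.05405664]
cap top 291 ((0.5953435301780701, -0.04975847154855728), (0.03212941065430641, 0.042332299053668976), 0.15609517693519592) [ 0.59601989 -0.0484795   0.05306918]
lane block 561 ((0.5988078117370605, 0.2818402349948883), (0.05217404663562775, 0.04622941464185715), 3.732309579849243) [0.5996134  0.28159027 0.04423866]
lane rails 454 ((0.5474259853363037, 0.24385005235671997), (0.16337640583515167, 0.10608015954494476), 8.202723503112793) [0.54290886 0.24299818 0.01152556]
ang 6.5
[(np.float64(0.488), 26), (np.float64(0.492), 62), (np.float64(0.496), 47), (np.float64(0.568), 57), (np.float64(0.572), 71), (np.float64(0.576), 34), (np.float64(0.58), 11), (np.float64(0.584), 4), (np.float64(0.588), 4), (np.float64(0.592), 5), (np.float64(0.596), 6), (np.float64(0.6), 23), (np.float64(0.604), 5), (np.float64(0.624), 4), (np.float64(0.632), 4), (np.float64(0.648), 59), (np.float64(0.652), 9)]
```

The white cap in the well (scene view, about 294,272 in the 768-px picture) is the real one. The turquoise discs at (353,303) and (326,340) are look-alikes standing free on the bench. The lane is at about (480,320), on the robot's left. Next I fit the lane and work out the tool axes.

```bash
python3 - <<'E'
from h import *
for n in ["scene","side"]:
    p=dict(np.load(n+".npz")); P=world(p).reshape(-1,3); P=P[~np.isnan(P[:,0])]
    for a in (6.,8.):
        t=np.deg2rad(a); ex=np.array([np.cos(t),np.sin(t)]);ey=np.array([-ex[1],ex[0]])
        u=P[:,:2]@ex; v=P[:,:2]@ey
        for nm,m in dict(near=(abs(u-.494)<.012)&(P[:,2]>.009)&(P[:,2]<.016),far=(abs(u-.572)<.012)&(P[:,2]>.009)&(P[:,2]<.016),block=(abs(u-.63)<.04)&(P[:,2]>.041)&(P[:,2]<.05)).items():
            m&=(v>.1)&(v<.32)
            c=np.polyfit(v[m],u[m],1) if nm!="block" else [0]
            print(n,a,nm,m.sum(),"u",np.round(np.percentile(u[m],[2,50,98]),4),"v",np.round(np.percentile(v[m],[2,98]),4),"extra deg",np.round(-np.rad2deg(c[0]),2))
print(R.from_quat(sense()["orientation"]).as_matrix().round(3))
p=dict(np.load("side.npz")); a=p["pixels"][225:285,245:345]
p=dict(np.load("scene.npz")); b=p["pixels"][165:225,150:250]
cv2.imwrite("pics/crop1.png",cv2.resize(np.vstack([a,b]),None,fx=5,fy=4.9))
E
```

```text
scene 6.0 near 81 u [0.4882 0.4936 0.499 ] v [0.1494 0.2239] extra deg 2.37
scene 6.0 far 112 u [0.5665 0.5727 0.5797] v [0.1517 0.2265] extra deg 2.12
scene 6.0 block 826 u [0.6022 0.627  0.6492] v [0.1435 0.2378] extra deg -0.0
scene 8.0 near 80 u [0.4946 0.5002 0.5042] v [0.132  0.2066] extra deg 0.31
scene 8.0 far 105 u [0.5733 0.5781 0.5825] v [0.1316 0.2065] extra deg 0.24
scene 8.0 block 826 u [0.6086 0.6332 0.6556] v [0.1216 0.216 ] extra deg -0.0
side 6.0 near 63 u [0.4878 0.4928 0.5018] v [0.1461 0.3199] extra deg -0.99
side 6.0 far 65 u [0.566  0.5714 0.5824] v [0.1476 0.2239] extra deg 1.29
side 6.0 block 444 u [0.6008 0.624  0.6472] v [0.1385 0.2336] extra deg -0.0
side 8.0 near 74 u [0.4836 0.4979 0.5034] v [0.1291 0.3088] extra deg 2.38
side 8.0 far 57 u [0.5722 0.5767 0.5817] v [0.1276 0.2038] extra deg -0.56
side 8.0 block 444 u [0.607  0.6297 0.6538] v [0.117  0.2117] extra deg -0.0
[[-0.959 -0.     0.282]
 [-0.282  0.    -0.959]
 [-0.    -1.    -0.   ]]
```

View pics/crop1.png

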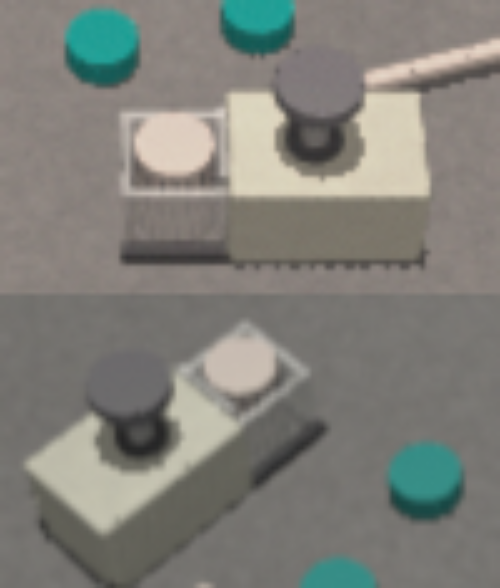

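apply_moves(motion=[{"jaw": 0, "x": -0.015, "z": -0.01, "twist": -2}, {"jaw": 0, "x": -0.045, "z": -0.03, "twist": -6}, {"jaw": 0, "x": -0.08, "z": -0.053, "twist": -11}, {"jaw": 0, "x": -0.112, "z": -0.074, "twist": -15}, {"jaw": 0, "x": -0.145, "z": -0.096, "twist": -19}, {"jaw": 0, "x": -0.178, "z": -0.117, "twist": -24}, {"jaw": 0, "x": -0.21, "z": -0.139, "twist": -28}, {"jaw": 0, "x": -0.245, "z": -0.162, "twist": -33}, {"jaw": 0, "x": -0.28, "z": -0.185, "twist": -38}, {"jaw": 0, "x": -0.306, "z": -0.202, "twist": -41}])

```text
validation failed for argument at $.mo...
```

```bash
cat >> h.py <<'E'
def to(w,yaw=None):
    "tool-axis shift from measured pose to world point, twist to bring tool z to yaw (deg)"
    s=sense(); M=R.from_quat(s["orientation"]).as_matrix()
    y=np.rad2deg(np.arctan2(M[1,2],M[0,2]))
    print("t",s["t"],"pos",s["eef_pos"].round(4),"F",s["ft_force"].round(1),"grip",round(s["grip_width"],3),"zyaw",round(y,1),"zax",M[:,2].round(3),"xax",M[:,0].round(3))
    print("shift xyz",(M.T@(np.array(w)-s["eef_pos"])).round(4), "twist",None if yaw is None else round(y-yaw,1))
E
python3 -c "
from h import *
to([.657,-.063,.13],8)"
```

```text
t 1.0 pos [ 0.1832 -0.6236  0.2313] F [-0.1 -0.6 -0.3] grip 0.994 zyaw -73.6 zax [ 0.282 -0.959 -0.   ] xax [-0.959 -0.282 -0.   ]
shift xyz [-0.6126  0.1013 -0.4043] twist -81.6
```

The call was refused, possibly because a row must list every field. I'll retry with `y` included.

apply_moves(motion=[{"jaw": 0, "x": -0.015, "y": 0.0, "z": -0.01, "twist": -2}, {"jaw": 0, "x": -0.045, "y": 0.0, "z": -0.03, "twist": -6}, {"jaw": 0, "x": -0.08, "y": 0.0, "z": -0.053, "twist": -11}, {"jaw": 0, "x": -0.112, "y": 0.0, "z": -0.074, "twist": -15}, {"jaw": 0, "x": -0.145, "y": 0.0, "z": -0.096, "twist": -19}, {"jaw": 0, "x": -0.178, "y": 0.0, "z": -0.117, "twist": -24}, {"jaw": 0, "x": -0.21, "y": 0.0, "z": -0.139, "twist": -28}, {"jaw": 0, "x": -0.245, "y": 0.0, "z": -0.162, "twist": -33}, {"jaw": 0, "x": -0.28, "y": 0.0, "z": -0.185, "twist": -38}, {"jaw": 0, "x": -0.306, "y": 0.0, "z": -0.202, "twist": -41}])

```text
t: 1.83
eef_pos: [0.4225, -0.34, 0.2318]
orientation: [0.341, -0.619, 0.619, -0.343]
ft_force: [0.9, 0.4, 0.5]
grip_width: -0.0
```

```bash
python3 -c "
from h import *
to([.657,-.063,.13],8)"
```

```text
t 1.8333 pos [ 0.4225 -0.34    0.2318] F [0.9 0.4 0.5] grip -0.0 zyaw -32.2 zax [ 0.846 -0.533  0.001] xax [-0.533 -0.846 -0.002]
shift xyz [-0.3591  0.1026  0.0507] twist -40.2
```

apply_moves(motion=[{"jaw": 0, "x": -0.04, "y": 0.0, "z": 0.005, "twist": -5}, {"jaw": 0, "x": -0.08, "y": 0.0, "z": 0.011, "twist": -10}, {"jaw": 0, "x": -0.12, "y": 0.0, "z": 0.017, "twist": -15}, {"jaw": 0, "x": -0.16, "y": 0.0, "z": 0.023, "twist": -20}, {"jaw": 0, "x": -0.2, "y": 0.0, "z": 0.029, "twist": -25}, {"jaw": 0, "x": -0.24, "y": 0.01, "z": 0.034, "twist": -30}, {"jaw": 0, "x": -0.28, "y": 0.02, "z": 0.04, "twist": -34}, {"jaw": 0, "x": -0.315, "y": 0.035, "z": 0.045, "twist": -37}, {"jaw": 0, "x": -0.345, "y": 0.05, "z": 0.05, "twist": -39}, {"jaw": 0, "x": -0.361, "y": 0.06, "z": 0.052, "twist": -40}])

```text
t: 2.67
eef_pos: [0.6598, -0.0625, 0.1698]
orientation: [-0.532, 0.466, -0.464, 0.533]
ft_force: [0.3, 0.8, 0.6]
grip_width: -0.003
```

```bash
python3 - <<'E'
from h import *
p=capture("wrist"); W=world(p)
k=W[(W[...,2]>.09)&(W[...,2]<.106)&(W[...,0]>.6)&(W[...,0]<.72)&(W[...,1]<0)&(W[...,1]>-.12)]
print("knob",len(k),cv2.minEnclosingCircle(k[:,:2].astype(np.float32)) if len(k) else 0)
h=W[(W[...,2]>.05)&(W[...,2]<.06)&(W[...,0]>.6)&(W[...,0]<.76)&(W[...,1]<.03)&(W[...,1]>-.13)]
if len(h): print(cv2.minAreaRect(h[:,:2].astype(np.float32)))
cv2.imwrite("pics/wrist1.png",p["pixels"])
to([.657,-.063,.066],8)
E
```

```text
knob 1807 ((0.655282199382782, -0.06282468885183334), 0.020038943737745285)
((0.6500673294067383, -0.061650920659303665), (0.05997449532151222, 0.11054197698831558), 76.2543716430664)
t 2.7167 pos [ 0.6595 -0.0604  0.1677] F [ 2.2  2.  -1.4] grip 0.001 zyaw 7.9 zax [ 0.991  0.137 -0.002] xax [ 0.137 -0.991 -0.006]
shift xyz [ 0.0029  0.1017 -0.0027] twist -0.1
```

View pics/wrist1.png

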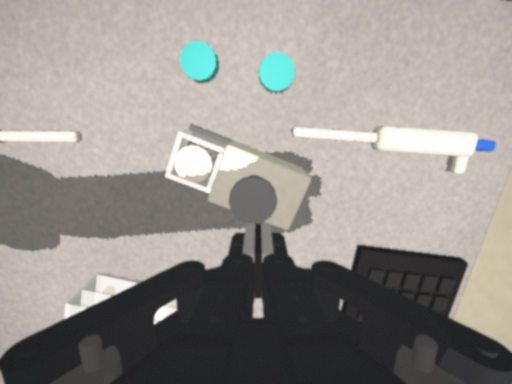

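apply_moves(motion=[{"jaw": 0, "x": 0.003, "y": 0.01, "z": -0.003, "twist": 0}, {"jaw": 0, "x": 0.003, "y": 0.025, "z": -0.003, "twist": 0}, {"jaw": 0, "x": 0.003, "y": 0.04, "z": -0.003, "twist": 0}, {"jaw": 0, "x": 0.003, "y": 0.05, "z": -0.003, "twist": 0}, {"jaw": 0, "x": 0.003, "y": 0.055, "z": -0.003, "twist": 0}, {"jaw": 0, "x": 0.003, "y": 0.06, "z": -0.003, "twist": 0}, {"jaw": 0, "x": 0.003, "y": 0.06, "z": -0.003, "twist": 0}, {"jaw": 0, "x": 0.003, "y": 0.06, "z": -0.003, "twist": 0}, {"jaw": 0, "x": 0.003, "y": 0.06, "z": -0.003, "twist": 0}, {"jaw": 0, "x": 0.003, "y": 0.06, "z": -0.003, "twist": 0}])

```text
t: 3.55
eef_pos: [0.6563, -0.0708, 0.1122]
orientation: [-0.531, 0.466, -0.467, 0.532]
ft_force: [-0.6, 0.4, -0.3]
grip_width: -0.001
```

```bash
python3 -c "
from h import *
to([.656,-.063,.066],8)"
```

```text
t 3.55 pos [ 0.6563 -0.0708  0.1122] F [-0.6  0.4 -0.3] grip -0.001 zyaw 7.4 zax [0.992 0.128 0.002] xax [ 0.128 -0.992  0.   ]
shift xyz [-0.0078  0.0462  0.0007] twist -0.6
```

apply_moves(motion=[{"jaw": 0, "x": -0.005, "y": 0.0, "z": 0.0, "twist": 0}, {"jaw": 0, "x": -0.008, "y": 0.004, "z": 0.0, "twist": 0}, {"jaw": 0, "x": -0.008, "y": 0.01, "z": 0.0, "twist": 0}, {"jaw": 0, "x": -0.008, "y": 0.015, "z": 0.0, "twist": 0}, {"jaw": 0, "x": -0.008, "y": 0.02, "z": 0.0, "twist": 0}, {"jaw": 0, "x": -0.008, "y": 0.025, "z": 0.0, "twist": 0}, {"jaw": 0, "x": -0.008, "y": 0.03, "z": 0.0, "twist": 0}, {"jaw": 0, "x": -0.008, "y": 0.035, "z": 0.0, "twist": 0}, {"jaw": 0, "x": -0.008, "y": 0.04, "z": 0.0, "twist": 0}, {"jaw": 0, "x": -0.008, "y": 0.044, "z": 0.0, "twist": 0}])

```text
t: 4.38
eef_pos: [0.6551, -0.0613, 0.0683]
orientation: [-0.531, 0.467, -0.466, 0.532]
ft_force: [-0.9, 0.9, 7.6]
grip_width: -0.002
```

```bash
python3 -c "
from h import *
to([.656,-.063,.066],8)"
```

```text
t 4.3833 pos [ 0.6551 -0.0613  0.0683] F [-0.9  0.9  7.6] grip -0.002 zyaw 7.4 zax [0.992 0.129 0.001] xax [ 0.129 -0.992 -0.002]
shift xyz [0.0018 0.0023 0.0007] twist -0.6
```

apply_moves(motion=[{"jaw": 0, "x": 0, "y": 0.001, "z": 0.0, "twist": 0}, {"jaw": 0, "x": 0, "y": 0.002, "z": 0.0, "twist": 0}, {"jaw": 0, "x": 0, "y": 0.002, "z": 0.0, "twist": 0}, {"jaw": 0, "x": 0, "y": 0.003, "z": 0.0, "twist": 0}, {"jaw": 0, "x": 0, "y": 0.003, "z": 0.0, "twist": 0}, {"jaw": 0, "x": 0, "y": 0.003, "z": 0.0, "twist": 0}, {"jaw": 0, "x": 0, "y": 0.003, "z": 0.0, "twist": 0}, {"jaw": 0, "x": 0, "y": 0.003, "z": 0.0, "twist": 0}, {"jaw": 0, "x": 0, "y": 0.003, "z": 0.0, "twist": 0}, {"jaw": 0, "x": 0, "y": 0.003, "z": 0.0, "twist": 0}])

```text
t: 5.22
eef_pos: [0.6552, -0.0613, 0.0681]
orientation: [-0.531, 0.466, -0.467, 0.532]
ft_force: [-6.4, 1.2, 19.4]
grip_width: -0.004
```

```bash
python3 -c "
from h import *
to([.656,-.063,.16],8)"
```

```text
t 5.2167 pos [ 0.6552 -0.0613  0.0681] F [-6.4  1.2 19.4] grip -0.004 zyaw 7.4 zax [0.992 0.129 0.002] xax [ 0.129 -0.992 -0.001]
shift xyz [ 0.0017 -0.0919  0.0007] twist -0.6
```

The plunger is at its hard stop: z stays at 0.068 and the force rises to 19 N. Now I retract so it springs back.

apply_moves(motion=[{"jaw": 0, "x": 0, "y": -0.005, "z": 0.0, "twist": 0}, {"jaw": 0, "x": 0, "y": -0.012, "z": 0.0, "twist": 0}, {"jaw": 0, "x": 0, "y": -0.022, "z": 0.0, "twist": 0}, {"jaw": 0, "x": 0, "y": -0.034, "z": 0.0, "twist": 0}, {"jaw": 0, "x": 0, "y": -0.046, "z": 0.0, "twist": 0}, {"jaw": 0, "x": 0, "y": -0.06, "z": 0.0, "twist": 0}, {"jaw": 0, "x": 0, "y": -0.075, "z": 0.0, "twist": 0}, {"jaw": 0, "x": 0, "y": -0.09, "z": 0.0, "twist": 0}, {"jaw": 0, "x": 0, "y": -0.1, "z": 0.0, "twist": 0}, {"jaw": 0, "x": 0, "y": -0.1, "z": 0.0, "twist": 0}])

```text
t: 6.05
eef_pos: [0.6562, -0.0633, 0.1673]
orientation: [-0.53, 0.466, -0.468, 0.532]
ft_force: [0.3, 0.6, -0.3]
grip_width: -0.004
```

```bash
python3 - <<'E'
from h import *
ims=[]
for n in ["scene","side"]:
    p=capture(n); W=world(p)
    x,y,z=W[...,0],W[...,1],W[...,2]
    m=(x>.44)&(x<.57)&(y>-.1)&(y<.05)&(z>.012)&(z<.024); q=W[m]
    print(n,m.sum(), cv2.minEnclosingCircle(q[:,:2].astype(np.float32)) if m.sum() else 0, q.mean(0) if m.sum() else 0)
    for o in nets.trace("cap0_center",p)[:5]:
        qq=W[o["mask"]]; print(round(o["score"],2),np.round(o["location"]),np.nanmedian(qq,0).round(3))
    k=W[(z>.06)&(z<.106)&(x>.63)&(x<.68)&(y<-.03)&(y>-.09)]; print("knob z",np.percentile(k[:,2],[50,95]).round(3) if len(k) else 0)
    c=p["pixels"][130:280,120:320] if n=="scene" else p["pixels"][180:330,180:380]
    ims.append(cv2.resize(c,None,fx=2.5,fy=2))
cv2.imwrite("pics/c2.png",np.vstack(ims)[:600])
to([.520,-.09,.16],8)
E
```

```text
scene 140 ((0.5092589855194092, 0.0030166208744049072), 0.07480666786432266) [ 0.52125948 -0.02533225  0.01656195]
0.74 [224. 174.] [ 0.523 -0.022  0.016]
0.47 [114. 207.] [ 0.751 -0.18   0.05 ]
0.21 [254. 276.] [0.749 0.196 0.057]
knob z [0.098 0.101]
side 188 ((0.5113878846168518, -0.0076459916308522224), 0.0816296935081482) [ 0.52170803 -0.02984625  0.01631133]
0.72 [246. 265.] [ 0.519 -0.036  0.015]
0.57 [363. 228.] [ 0.82  -0.005  0.016]
knob z [0.099 0.101]
t 6.25 pos [ 0.6539 -0.0632  0.1632] F [-1.  -0.8 -0.8] grip 0.001 zyaw 7.4 zax [ 0.992  0.128 -0.002] xax [ 0.128 -0.992 -0.   ]
shift xyz [ 0.0094  0.0035 -0.1362] twist -0.6
```

View pics/c2.png

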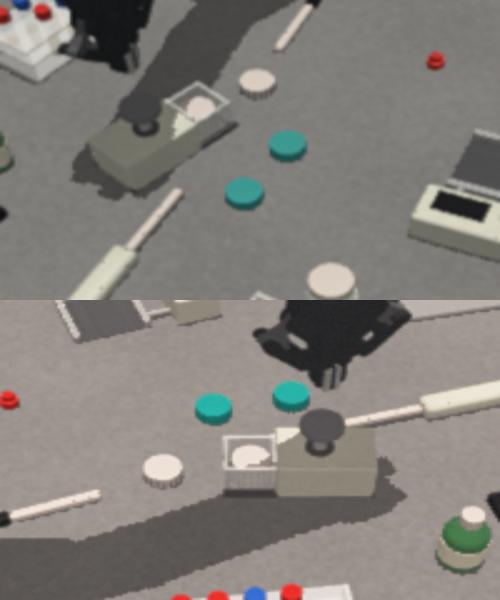

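One white cap stands in front of the outlet, at about (257,82) in the upper crop and (163,470) in the lower. The plunger is up, and a white cap shows in the well. Measured cap centre is about (0.521, -0.028). Next I go behind it, on the −y side, with the jaws slightly open as a cradle.

apply_moves(motion=[{"jaw": 24, "x": 0.0, "y": 0.0, "z": -0.015, "twist": 0}, {"jaw": 24, "x": 0.001, "y": 0.0, "z": -0.04, "twist": -0.6}, {"jaw": 24, "x": 0.002, "y": 0.0, "z": -0.07, "twist": -0.6}, {"jaw": 24, "x": 0.004, "y": 0.0, "z": -0.1, "twist": -0.6}, {"jaw": 24, "x": 0.005, "y": 0.0, "z": -0.122, "twist": -0.6}, {"jaw": 24, "x": 0.005, "y": 0.01, "z": -0.134, "twist": -0.6}, {"jaw": 24, "x": 0.005, "y": 0.035, "z": -0.134, "twist": -0.6}, {"jaw": 24, "x": 0.005, "y": 0.06, "z": -0.134, "twist": -0.6}, {"jaw": 24, "x": 0.005, "y": 0.075, "z": -0.134, "twist": -0.6}, {"jaw": 24, "x": 0.005, "y": 0.08, "z": -0.134, "twist": -0.6}])

```text
t: 7.08
eef_pos: [0.5199, -0.0851, 0.0812]
orientation: [0.535, -0.466, 0.462, -0.532]
ft_force: [-0.3, 0.5, -0.2]
grip_width: 0.237
```

```bash
python3 - <<'E'
from h import *
p=capture("wrist"); W=world(p); im=p["pixels"].copy()
for o in nets.trace("cap0_center",p)[:5]:
    q=W[o["mask"]]; q=q[(q[:,2]>.012)&(q[:,2]<.024)]
    if len(q): print(round(o["score"],2),np.round(o["location"]),cv2.minEnclosingCircle(q[:,:2].astype(np.float32)))
x,y,z=W[...,0],W[...,1],W[...,2]
for n,u0 in (("near",.498),("far",.577)):
    t=np.deg2rad(8);u=x*np.cos(t)+y*np.sin(t);v=-x*np.sin(t)+y*np.cos(t)
    m=(abs(u-u0)<.012)&(z>.009)&(z<.016)&(v>.1)&(v<.23); print(n,m.sum(),np.percentile(u[m],[2,98]),np.percentile(v[m],[2,98]),np.polyfit(v[m],u[m],1)) if m.sum()>5 else 0
cv2.imwrite("pics/wrist2.png",im)
to([.522,-.085,.005],8)
E
```

```text
0.61 [265. 132.] ((0.51868736743927, -0.029299089685082436), 0.01825973205268383)
t 7.1833 pos [ 0.5214 -0.0849  0.083 ] F [ 0.5 -0.5  1. ] grip 0.239 zyaw 8.0 zax [ 0.99   0.139 -0.003] xax [ 0.139 -0.99  -0.001]
shift xyz [0.0002 0.078  0.0008] twist -0.0
```

View pics/wrist2.png

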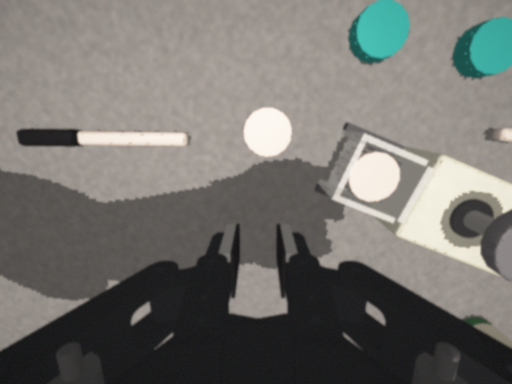

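apply_moves(motion=[{"jaw": 24, "x": 0.0, "y": 0.01, "z": 0.003, "twist": 0}, {"jaw": 24, "x": 0.0, "y": 0.025, "z": 0.005, "twist": 0}, {"jaw": 24, "x": 0.0, "y": 0.04, "z": 0.005, "twist": 0}, {"jaw": 24, "x": 0.0, "y": 0.053, "z": 0.005, "twist": 0}, {"jaw": 24, "x": 0.0, "y": 0.062, "z": 0.005, "twist": 0}, {"jaw": 24, "x": 0.0, "y": 0.069, "z": 0.005, "twist": 0}, {"jaw": 24, "x": 0.0, "y": 0.073, "z": 0.005, "twist": 0}, {"jaw": 24, "x": 0.0, "y": 0.075, "z": 0.005, "twist": 0}, {"jaw": 24, "x": 0.0, "y": 0.075, "z": 0.005, "twist": 0}, {"jaw": 24, "x": 0.0, "y": 0.075, "z": 0.005, "twist": 0}])

```text
t: 8.02
eef_pos: [0.5278, -0.0844, 0.0098]
orientation: [-0.533, 0.464, -0.464, 0.534]
ft_force: [0.3, 0.0, -0.3]
grip_width: 0.238
```

```bash
python3 -c "
from h import *
to([.515,-.055,.006],8)"
```

```text
t 8.0167 pos [ 0.5278 -0.0844  0.0098] F [ 0.3  0.  -0.3] grip 0.238 zyaw 8.0 zax [0.99  0.139 0.001] xax [ 0.139 -0.99   0.   ]
shift xyz [-0.0309  0.0038 -0.0086] twist -0.0
```

apply_moves(motion=[{"jaw": 24, "x": -0.005, "y": 0.002, "z": 0.0, "twist": 0}, {"jaw": 24, "x": -0.012, "y": 0.004, "z": 0.0, "twist": 0}, {"jaw": 24, "x": -0.019, "y": 0.004, "z": 0.0, "twist": 0}, {"jaw": 24, "x": -0.024, "y": 0.004, "z": 0.0, "twist": 0}, {"jaw": 24, "x": -0.028, "y": 0.004, "z": 0.0, "twist": 0}, {"jaw": 24, "x": -0.033, "y": 0.004, "z": 0.0, "twist": 0}, {"jaw": 24, "x": -0.039, "y": 0.004, "z": 0.001, "twist": 0}, {"jaw": 24, "x": -0.046, "y": 0.004, "z": 0.002, "twist": 0}, {"jaw": 24, "x": -0.053, "y": 0.004, "z": 0.003, "twist": 0}, {"jaw": 24, "x": -0.06, "y": 0.004, "z": 0.004, "twist": 0}])

```text
t: 8.85
eef_pos: [0.5231, -0.0235, 0.0054]
orientation: [-0.534, 0.464, -0.464, 0.534]
ft_force: [-0.1, 0.7, 0.2]
grip_width: 0.238
```

```bash
cat >> h.py <<'E'
def chk(name):
    p=capture("wrist"); W=world(p); t=np.deg2rad(8); ex=np.array([np.cos(t),np.sin(t)]);ey=np.array([-ex[1],ex[0]])
    for o in nets.trace("cap0_center",p)[:4]:
        q=W[o["mask"]]; q=q[(q[:,2]>.012)&(q[:,2]<.024)]
        if len(q)>20:
            (c,rad)=cv2.minEnclosingCircle(q[:,:2].astype(np.float32)); c=np.array(c)
            print(round(o["score"],2),np.round(o["location"]),"c",c.round(4),"r",round(rad,4),"u",round(c@ex,4),"v",round(c@ey,4), "top z",np.median(q[:,2]).round(4))
    e=sense()["eef_pos"][:2]; print("TCP u,v",round(e@ex,4),round(e@ey,4))
    u=W[...,0]*ex[0]+W[...,1]*ex[1]; v=W[...,0]*ey[0]+W[...,1]*ey[1]; z=W[...,2]
    for n,u0 in (("near",.498),("far",.577)):
        m=(abs(u-u0)<.012)&(z>.009)&(z<.016)&(v>.1)&(v<.23)
        if m.sum()>30:
            c=np.polyfit(v[m],u[m],1); print(n,m.sum(),"u",np.percentile(u[m],[3,97]).round(4),"v",np.percentile(v[m],[3,97]).round(4),"du/dv",c[0].round(3))
    cv2.imwrite(f"pics/{name}.png",p["pixels"])
    to([.51,.2,.006],8)
E
python3 -c "
from h import *
chk('w3')"
```

```text
0.84 [255. 199.] c [0.5192 0.0021] r 0.0182 u 0.5144 v -0.0702 top z 0.0177
TCP u,v 0.515 -0.0947
t 8.95 pos [ 0.5232 -0.0221  0.0055] F [ 0.1  0.  -0.7] grip 0.24 zyaw 8.1 zax [0.99  0.142 0.001] xax [ 0.142 -0.99  -0.001]
shift xyz [-2.217e-01 -2.000e-04  1.840e-02] twist 0.1
```

View pics/w3.png

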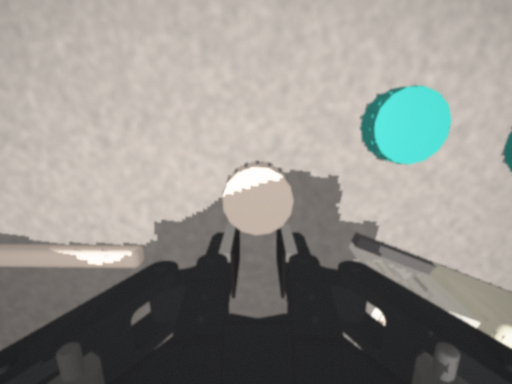

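The cap (255,199) sits centred against both fingertips, clear of the turquoise disc (410,124). I carry on pushing.

apply_moves(motion=[{"jaw": 24, "x": -0.006, "y": 0.0, "z": 0.001, "twist": 0}, {"jaw": 24, "x": -0.014, "y": 0.0, "z": 0.002, "twist": 0}, {"jaw": 24, "x": -0.022, "y": 0.0, "z": 0.003, "twist": 0}, {"jaw": 24, "x": -0.03, "y": 0.0, "z": 0.004, "twist": 0}, {"jaw": 24, "x": -0.038, "y": 0.0, "z": 0.005, "twist": 0}, {"jaw": 24, "x": -0.046, "y": 0.0, "z": 0.007, "twist": 0}, {"jaw": 24, "x": -0.054, "y": 0.0, "z": 0.008, "twist": 0}, {"jaw": 24, "x": -0.062, "y": 0.0, "z": 0.009, "twist": 0}, {"jaw": 24, "x": -0.07, "y": 0.0, "z": 0.011, "twist": 0}, {"jaw": 24, "x": -0.077, "y": 0.0, "z": 0.012, "twist": 0}])

```text
t: 9.78
eef_pos: [0.5244, 0.0547, 0.0054]
orientation: [-0.533, 0.464, -0.464, 0.534]
ft_force: [-0.1, 0.4, 0.3]
grip_width: 0.24
```

```bash
python3 -c "
from h import *
chk('w4')"
```

```text
0.6 [254. 198.] c [0.5208 0.0805] r 0.0182 u 0.5269 v 0.0073 top z 0.0177
TCP u,v 0.527 -0.0178
t 9.8833 pos [0.5244 0.0557 0.0055] F [-0.6  0.4 -0.1] grip 0.241 zyaw 8.1 zax [0.99  0.141 0.001] xax [ 0.141 -0.99  -0.001]
shift xyz [-0.1448 -0.0003  0.0062] twist 0.1
```

apply_moves(motion=[{"jaw": 24, "x": -0.006, "y": 0.0, "z": 0.001, "twist": 0}, {"jaw": 24, "x": -0.014, "y": 0.0, "z": 0.002, "twist": 0}, {"jaw": 24, "x": -0.022, "y": 0.0, "z": 0.003, "twist": 0}, {"jaw": 24, "x": -0.03, "y": 0.0, "z": 0.004, "twist": 0}, {"jaw": 24, "x": -0.038, "y": 0.0, "z": 0.005, "twist": 0}, {"jaw": 24, "x": -0.046, "y": 0.0, "z": 0.006, "twist": 0}, {"jaw": 24, "x": -0.054, "y": 0.0, "z": 0.007, "twist": 0}, {"jaw": 24, "x": -0.062, "y": 0.0, "z": 0.008, "twist": 0}, {"jaw": 24, "x": -0.07, "y": 0.0, "z": 0.009, "twist": 0}, {"jaw": 24, "x": -0.077, "y": 0.0, "z": 0.01, "twist": 0}])

```text
t: 10.72
eef_pos: [0.5234, 0.1323, 0.0053]
orientation: [-0.534, 0.464, -0.464, 0.534]
ft_force: [-0.6, -0.2, -0.6]
grip_width: 0.243
```

```bash
python3 -c "
from h import *
chk('w5')"
```

```text
0.79 [256. 197.] c [0.5195 0.1578] r 0.0183 u 0.5364 v 0.084 top z 0.0177
TCP u,v 0.5369 0.0593
near 2038 u [0.4944 0.502 ] v [0.1294 0.1726] du/dv 0.008
far 2400 u [0.5719 0.5871] v [0.1293 0.1722] du/dv -0.055
t 10.8167 pos [0.5234 0.1334 0.0055] F [-0.2 -0.7  0.5] grip 0.244 zyaw 8.1 zax [0.99  0.141 0.001] xax [ 0.141 -0.99  -0.002]
shift xyz [-0.0678 -0.0004 -0.0039] twist 0.1
```

View pics/w5.png

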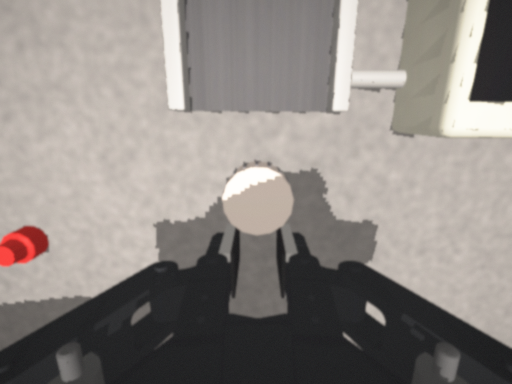

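The cap (256,198) is centred on the lane mouth, with the rails at columns 176 and 343, row 108. I push straight in.

apply_moves(motion=[{"jaw": 24, "x": -0.006, "y": 0.0, "z": 0.0, "twist": 0}, {"jaw": 24, "x": -0.014, "y": 0.0, "z": 0.0, "twist": 0}, {"jaw": 24, "x": -0.023, "y": 0.0, "z": 0.0, "twist": 0}, {"jaw": 24, "x": -0.032, "y": 0.0, "z": 0.0, "twist": 0}, {"jaw": 24, "x": -0.041, "y": 0.0, "z": 0.0, "twist": 0}, {"jaw": 24, "x": -0.05, "y": 0.0, "z": 0.0, "twist": 0}, {"jaw": 24, "x": -0.059, "y": 0.0, "z": 0.0, "twist": 0}, {"jaw": 24, "x": -0.068, "y": 0.0, "z": 0.0, "twist": 0}, {"jaw": 24, "x": -0.076, "y": 0.0, "z": 0.0, "twist": 0}, {"jaw": 24, "x": -0.082, "y": 0.0, "z": 0.0, "twist": 0}])

```text
t: 11.65
eef_pos: [0.5118, 0.2139, 0.0054]
orientation: [-0.534, 0.464, -0.464, 0.534]
ft_force: [0.6, 0.6, 0.3]
grip_width: 0.242
```

```bash
python3 -c "
from h import *
chk('w6')"
```

```text
0.91 [257. 201.] c [0.5075 0.2387] r 0.019 u 0.5358 v 0.1658 top z 0.0177
TCP u,v 0.5366 0.141
near 2413 u [0.4944 0.5021] v [0.1311 0.2058] du/dv 0.007
far 2896 u [0.5719 0.5873] v [0.1313 0.2049] du/dv 0.009
t 11.75 pos [0.5117 0.2143 0.0054] F [ 0.1 -0.3  0.2] grip 0.241 zyaw 8.1 zax [0.99  0.141 0.   ] xax [ 0.141 -0.99  -0.001]
shift xyz [ 0.0139 -0.0006 -0.0037] twist 0.1
```

Cap is within 3 mm of the lane centre. I back straight out, then lift.

apply_moves(motion=[{"jaw": 24, "x": 0.004, "y": 0.0, "z": 0.0, "twist": 0}, {"jaw": 24, "x": 0.012, "y": 0.0, "z": 0.0, "twist": 0}, {"jaw": 24, "x": 0.025, "y": 0.0, "z": 0.0, "twist": 0}, {"jaw": 24, "x": 0.04, "y": 0.0, "z": 0.0, "twist": 0}, {"jaw": 24, "x": 0.052, "y": -0.005, "z": 0.0, "twist": 0}, {"jaw": 24, "x": 0.06, "y": -0.025, "z": 0.0, "twist": 0}, {"jaw": 24, "x": 0.06, "y": -0.06, "z": 0.0, "twist": 0}, {"jaw": 24, "x": 0.06, "y": -0.1, "z": 0.0, "twist": 0}, {"jaw": 24, "x": 0.06, "y": -0.125, "z": 0.0, "twist": 0}, {"jaw": 24, "x": 0.06, "y": -0.13, "z": 0.0, "twist": 0}])

```text
t: 12.58
eef_pos: [0.5235, 0.1513, 0.1401]
orientation: [-0.53, 0.463, -0.467, 0.535]
ft_force: [-0.1, 0.3, -0.0]
grip_width: 0.239
```

```bash
python3 - <<'E'
from h import *
chk('w7')
p=capture("side"); im=cv2.resize(p["pixels"],(768,576)); cv2.imwrite("pics/side2.png",im)
W=world(p)
for l in ["stopper","marker","jar","cap2_center"]:
    for o in nets.trace(l,p)[:4]: print(l,round(o["score"],2),np.nanmedian(W[o["mask"]],0).round(3))
E
```

```text
0.82 [251.  87.] c [0.5077 0.2403] r 0.0181 u 0.5362 v 0.1673 top z 0.0178
TCP u,v 0.5374 0.0768
near 810 u [0.4943 0.502 ] v [0.1305 0.2054] du/dv 0.007
far 956 u [0.572  0.5873] v [0.1307 0.2044] du/dv 0.005
t 12.6833 pos [0.5214 0.1509 0.1367] F [-0.2 -0.3 -0.1] grip 0.242 zyaw 7.8 zax [0.991 0.136 0.003] xax [ 0.136 -0.991  0.001]
shift xyz [-0.0503  0.1306 -0.0051] twist -0.2
stopper 0.56 [0.394 0.104 0.01 ]
marker 0.62 [ 0.388 -0.055  0.009]
jar 0.74 [0.737 0.176 0.037]
cap2_center 0.64 [ 0.598 -0.047  0.035]
cap2_center 0.5 [0.663 0.043 0.016]
cap2_center 0.47 [0.585 0.041 0.016]
```

View pics/side2.png

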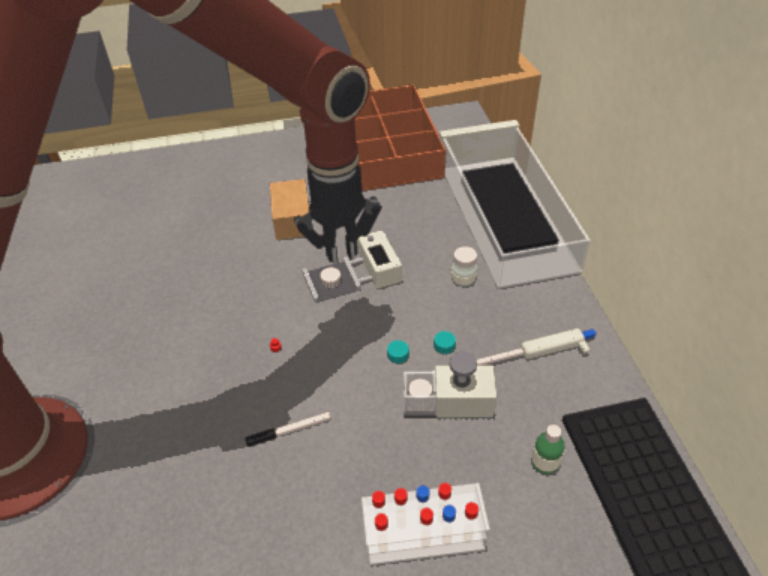

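The cap stands flat between the rails at (331,275). The other caps are in the well, the plunger is up, and the bystanders have not moved. The robot is clear.

```bash
python3 -c "
from h import *
print(workorder.close_job())"
```

```text
the job is handed in; nothing more can be done
None
```

The job is done and handed in at about 12.8 s. I pressed the plunger once and pushed the single ejected white cap into the feed lane with the fingertips.

- **Press:** The plunger reached its hard stop at z = 0.068 m, where the force peaked at about 19 N. It sprang back to 0.100 m, and one white cap came out.
- **Push:** The cap was pushed about 0.27 m with the jaws part open behind it, without gripping or lifting. It stayed clear of the turquoise look-alikes.
- **Cap in lane:** The last check put the cap about 1 mm from both the lane's centreline and its mid-length. It stands flat, with its top at 18 mm.
- **Rest of the scene:** A white cap still shows in the well, its height consistent with the two left. The stopper, marker, jar and turquoise discs are within about 3 mm of their first readings, which is measurement noise. I checked the reagent bottle, pipette, carton and tube rack only by eye in the last picture, where they look unmoved.
- **Robot:** The gripper ended about 14 cm above the bench, touching nothing.

One move call was refused because its rows left out the `y` field, so nothing moved. I resent it with all the fields filled in. No other check failed or disagreed.

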